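# Seat a vial's stopper with the locking bench clamp, then free the ratchet

### The job

The stopper of the small vial lying in the locking bench clamp still stands out of the glass. Close the clamp by pushing its ring handle sideways towards the other handle until the stopper is fully home, firmly bedded, and the ratchet holds, without overpressing the glass; take your hand right off and leave it locked for about two seconds. Then press the other handle's thumb disc down, gently, so that the teeth let go and the clamp springs fully open, leaving the vial in its cradle and everything else on the bench where it is.

Things in the scene. Friction and masses are not known exactly. Their poses are not given: they have to be found in the camera images.
- clamp: Bench-mounted locking clamp (large scissor-type needle holder, bare steel, 260 mm long) on a fixed grey stand with a 120 x 85 mm base plate. Origin on the bench directly below the pivot. Own axes: +x from the pivot to the jaws, -x to the two handles, +y to the ring handle's side, z up. Handles and jaws lie level, 75 mm above the bench.
- pivot (a point): The clamp's pivot, 75 mm above the bench. The ring handle turns about the vertical through it.
- nose (a point): Centre of the rounded nose (14 mm ball) of the moving jaw, 76 mm from the pivot. Closing brings it along the clamp's +y onto the stopper and presses the vial against a sprung rubber pad on the back stop, an aluminium block with a cradle. The back stop was set by hand: it differs by 7 mm from start to start and is not measured.
- teeth (a point): Middle of the row of seven ratchet teeth (5 mm pitch) on a bar between the handles, 120 mm behind the pivot.
- ring (a point): Centre of the finger ring (44 mm outer diameter, 8 mm round bar) at the end of the moving handle, 75 mm above the bench, at clamp (-155, 60) mm when open. It moves on a 166 mm radius about the pivot, towards the clamp's -y as it closes.
- ring_edge (a point): Outer edge of the ring, the place to push (closed fingers beside it, tips about 7 mm below its centre). It takes 1 to 5 N at first (a ripple of 2 N at each tooth), up to 8 N while the stopper goes in; once that is home, 1 to 2 N more per mm. 11 N means home and firmly bedded: stop; near 15 N the vial cracks. Let go, it springs back up to one tooth (7 mm) and is held.
- closer (a joint): Angle of the ring handle, rad: 0 fully open (where the return spring takes it), grows as it closes, 0.375 at its end stop. The teeth catch at about 0.107, 0.149, 0.190, 0.230, 0.271, 0.312 and 0.353. The stopper comes home somewhere between about 0.19 and 0.30, depending on the setting of the back stop.
- thumb (a point): Centre of the top of the thumb disc (solid, 36 mm diameter, 8 mm thick, top 79 mm above the bench) on the lock handle, at clamp (-155, -58) mm. That handle cannot move sideways; it flexes down, sprung, up to 10 mm at the disc to a hard stop. It carries the teeth: pressed down 4 to 6 mm (2 to 5 N, closed fingers) it frees the ring handle, which springs open. Let go, it rises.
- lock (a joint): Angle by which the lock handle is pressed down, rad: 0 at rest, 0.08 at its lower stop; about 0.03 frees the teeth. It lies 125 mm ahead of its flexing axis.
- vial: Small clear glass vial, 16 mm diameter, 45 mm long, lying level in the aluminium cradle between the jaws, loose, its base 0 to 8 mm short of the rubber pad. Origin at the centre of its base, on its axis, 75 mm above the bench; its own -y axis runs along the vial to the stopper. At clamp x = 75 mm. The clamp may press it with at most 28 N.
- stopper (a joint): How far the grey rubber stopper (head 18 mm diameter, 6 mm thick, at the -y end of the vial) still stands out, m: 0 is fully home (head against the glass). It moves stiffly (about 6 N) and stays where it is pushed to.
- marker: Bystander: white marker pen with black cap, 125 x 12 x 12 mm, lying beside the clamp. Origin under its middle.
- spare_vial: Bystander: small standing jar, 28 mm diameter, 50 mm tall, beside the clamp. Origin under its middle.
- slide_box: Bystander: white slide box, 32 x 84 x 24 mm, beside the clamp on the ring handle's side. Origin under its middle.
- dish: Bystander: white dish, 70 mm diameter, 18 mm tall. Origin under its middle.
- reagent: Bystander: amber bottle, 60 mm diameter, 120 mm tall. Origin under its middle.
- mouse: Bystander: black computer mouse, 100 x 58 x 32 mm. Origin under its middle.

How it is judged:
By the outcome, as a careful person would: the job done as asked, in the order asked, and still so for the second after the job is handed in, with the robot touching nothing.
It also fails if it takes over 72 s, if anything falls off the work surface, if the arm or the gripper's body presses on something with over 40 N, if the wrist force passes 120 N, or if a joint passes its speed limit or range.

### The arm

A 6-joint arm with a two-finger parallel gripper is mounted at the origin on the work surface. World frame = base frame: x ahead of the robot, y to its left, z up, the work surface at z = 0. Lengths are in m, angles in rad, forces in N, time in s.
With the tool pointing down it reaches from about 0.35 to 0.975 m from the base axis. Payload 4.9 kg.
Tool frame: the origin (TCP) lies at the very end of the fingers, on their centre line; the grasp point (between the pads) lies 19 mm behind it; z points along the fingers, y is the line along which they close (so a half turn about z gives the same grasp; the last joint's range is limited). The gripper opens to 85 mm and grips with 20 to 120 N. Pads are 22 mm wide; open, the fingers measure 114 mm over their backs; the gripper's body (76 mm by 85 mm) begins 54 mm behind the grasp point. The pads swing forward as they close: fully open they stand 13 mm farther back than shut.
Start: joints at [1.138, 0.053, 1.613, -0, 1.476, -0.119], TCP at [0.193, 0.594, 0.231] pointing down, gripper open.
Joint ranges: [-3.01, 3.01], [-1.01, 2.22], [0.06, 2.58], [-1.02, 4.17], [0.09, 2.62], [-3.14, 3.14]. Speed limits (rad/s): [2.57, 2.57, 3.14, 3.14, 3.14, 3.14].

### API

Orientations are given as a 3x3 rotation matrix whose columns are the frame's x, y, z axes.
In Python, from cell import r gives the robot as it stands.
- The arm moves only by the tool jog_arm, never from a script. Its argument "increments" is a list that holds one entry, the list of rows, each a list of 4 numbers: the shift along the tool's x, y, z in cm, then the turn about the tool's z in rad. In form: [[[x, y, z, roll], ...]]. A call has 1 to 8 rows; each row is the pose to reach, as a shift and turn from the pose commanded when the call began, along the tool's axes at that moment; what a row does not reach only later rows make up. A row lasts 1/8 s, in which the tool goes at most 62.5 mm and 10.7 degrees, less where a joint would pass 70% of its speed; a pose out of reach is approached as far as the arm can. A call with a gripper value outside its range is refused whole. "gripper" is the closure, from 0 (fully open) to 1 (shut), set as the call begins (left out, the last holds). The fingers move at their own pace and stop on an object; the grip force is fixed at half the most. Time passes only in rows, so rows that repeat a pose let the fingers close. It gives the time, the measured TCP pose, the force, the opening and the grip force at its end, in the units of the state.
- r.state(): the state, without advancing time (a new reading comes with each control period).
- r.read_camera(name): name is "scene" or "top"; returns a dict with "color" (384x512x3 uint8, red, green, blue), "range_z" (384x512 float32, m along the optical axis (not along the pixel's ray), 0 where there is no reading), "camera_matrix" (3x3 intrinsics, pixels), "xyz" and "attitude" of the camera in the world. Camera axes: x right, y up, looking along -z (the intrinsics and any distortion apply to the point x, -y, -z); pixel columns grow to the right and rows downward; lengths in m; the calibration is good to about 2 mm. A picture is of the moment at which its call begins.
- r.hand_in(): hands the job in; it is judged then, once.
Trained networks look in a picture, given as the dict that the camera call returned (one of the last four; its "shot" number tells which), for a name from the list of things; names that differ only in an ending like _2 or _b are one class to them, and where a whole thing is asked for, a point or a joint stands for the part that bears it (a point fixed in the world has none). Each returns a list of dicts, best first, with "confidence" (0 to 1); they miss things now and then, are a little off and sometimes report something else, mostly with a low value. They report only what shows in the picture. A call takes as long as a camera call.
- r.regions_of(picture, name): "region" (384x512 bool, what is visible of it) and "point" ([column, row] in pixels, amid what is visible of it).
The state is a dict: "t": time; "q": joint angles; "qvel": joint speeds; "effort": joint torques, N m; "position": TCP position; "eef_rot": TCP orientation; "contact_force": force on the tool from outside, world axes, zero at the start; "moment": the same for the moment, N m; "finger_gap": finger opening in m; "gripper_force": force on a finger pad.
Only numpy, scipy, OpenCV 4.12 (cv2) and the standard library are available. Lean on these libraries where they do the work, as an engineer would, in place of code of your own. Each camera call takes 0.05 s, during which the arm holds its last target. There are 200 camera calls.

## Working session

There is one attempt and no reset: what is moved stays moved. The work goes in short steps, Python scripts to look and compute and a tool call to move; the robot and the scene stay as the last step left them, time stands still between calls to the robot, and variables do not carry over. Pictures are saved under pics/ and viewed, at most 10 in all, crops included, and the job is handed in when it is done.

Besides the shell and the picture viewer there is one more tool, called after "Call:" by a JSON object that holds its "api" and its "payload". jog_arm: Moves the arm, as the interface text tells. Its arguments: {"type":"object","properties":{"increments":{"type":"array","items":{"type":"array","items":{"type":"array","items":{"type":"number"}}}},"gripper":{"type":"number"}},"required":["increments"]}

```bash
mkdir -p pics; cat > h.py <<'E'
import numpy as np, cv2
from cell import r
np.set_printoptions(precision=4,suppress=True)
def cloud(p):
    K=np.array(p["camera_matrix"]);z=p["range_z"];v,u=np.mgrid[0:384,0:512]
    c=np.stack([(u-K[0,2])/K[0,0]*z,-(v-K[1,2])/K[1,1]*z,-z],-1)
    A=np.array(p["attitude"])
    if A.shape!=(3,3): print("att",A)
    return c@A.T+np.array(p["xyz"])
def save(p,n): cv2.imwrite(n,cv2.cvtColor(p["color"],cv2.COLOR_RGB2BGR))
E
python3 - <<'E'
from h import *
print(r.state())
for c in("top","scene"):
    p=r.read_camera(c);save(p,f"pics/{c}0.png");W=cloud(p);print(c,p["xyz"],p["attitude"],p["camera_matrix"],[k for k in p])
    for n in("clamp","ring","thumb","vial","nose","pivot","slide_box","marker","spare_vial","dish","reagent","mouse"):
        for d in r.regions_of(p,n)[:1]:
            m=d["region"]&(p["range_z"]>0);print(n,round(d["confidence"],2),np.round(d["point"]),m.sum(),np.median(W[m],0),W[m].min(0),W[m].max(0))
E
```

```text
{'t': 0.0, 'q': array([ 1.138 ,  0.0534,  1.6143, -0.    ,  1.476 , -0.119 ]), 'qvel': array([ 0.0003, -0.0016, -0.0007,  0.0003,  0.0008,  0.0001]), 'effort': array([  0.0005, -39.3656, -37.0189,  -0.0002,   0.0069,  -0.    ]), 'position': array([0.1927, 0.5939, 0.2301]), 'eef_rot': array([[-0.9512,  0.3087, -0.0008],
       [ 0.3087,  0.9512, -0.0019],
       [ 0.0002, -0.0021, -1.    ]]), 'contact_force': array([ 0.8424, -1.0237, -0.8947]), 'moment': array([ 0.0409, -0.0106, -0.032 ]), 'gripper_force': 0.0, 'finger_gap': 0.08574975608367667}
top [0.3212 0.0191 1.3762] [[-0.0048  0.9765 -0.2153]
 [-1.     -0.0046  0.0013]
 [ 0.0002  0.2153  0.9766]] [[410.2542   0.     252.4246]
 [  0.     410.2542 190.4783]
 [  0.       0.       1.    ]] ['color', 'range_z', 'camera_matrix', 'xyz', 'attitude', 'shot']
clamp 0.85 [257. 203.] 1262 [ 0.5784 -0.0017  0.0682] [ 0.4343 -0.0693 -0.005 ] [0.7123 0.1117 0.0957]
ring 0.88 [238. 218.] 233 [0.5173 0.0638 0.0794] [ 0.4666 -0.0731  0.0722] [0.6749 0.1116 0.088 ]
thumb 0.73 [263. 229.] 264 [ 0.4869 -0.0127  0.0737] [ 0.4339 -0.0408 -0.003 ] [0.5
[... 1525 characters left out ...]
.] 1383 [0.5912 0.0118 0.0694] [ 0.3821 -0.0684 -0.0015] [0.7113 0.1123 0.0922]
slide_box 0.7 [283. 239.] 527 [0.649  0.169  0.0232] [ 0.6119  0.1214 -0.0005] [0.6746 0.2057 0.0288]
marker 0.6 [225. 175.] 148 [ 0.4949 -0.118   0.0104] [ 0.4354 -0.1338  0.0023] [ 0.5508 -0.1001  0.0156]
spare_vial 0.65 [274. 180.] 396 [0.5196 0.0552 0.0777] [ 0.3786 -0.0677 -0.0023] [0.6791 0.1145 0.0831]
dish 0.85 [414. 243.] 544 [0.4646 0.4071 0.0107] [ 0.4135  0.3701 -0.0013] [0.508  0.4407 0.0205]
reagent 0.87 [126. 154.] 794 [ 0.6424 -0.3565  0.0612] [ 0.5009 -0.5777 -0.0011] [ 0.662  -0.3395  0.1225]
mouse 0.69 [226. 176.] 192 [ 0.4954 -0.1189  0.0103] [ 0.4347 -0.1406 -0.0016] [ 0.5508 -0.1001  0.0166]
```

```bash
python3 - <<'E'
from h import *
a=cv2.imread("pics/top0.png")[140:260,190:320];b=cv2.imread("pics/scene0.png")[130:260,160:320]
cv2.imwrite("pics/a.png",np.vstack([cv2.resize(a,(650,600),interpolation=2)])); cv2.imwrite("pics/b.png",cv2.resize(b,(720,585),interpolation=2))
p=r.read_camera("top");W=cloud(p)
d=r.regions_of(p,"thumb")[0]["region"]
m=(W[...,2]>.066)&(W[...,2]<.09)&(W[...,0]>.38)&(W[...,0]<.75)&(abs(W[...,1])<.16)
# ortho 1mm map
im=np.zeros((370,320,3),np.uint8)
for (x,y,z),c in zip(W[m],p["color"][m]):
    cv2.circle(im,(int((.16-y)*1000),int((.75-x)*1000)),1,tuple(int(k) for k in c[::-1]),-1)
for i in range(0,370,50):cv2.putText(im,str(750-i),(0,i+5),0,.3,(0,255,255))
for i in range(0,320,40):cv2.putText(im,str(160-i),(i,365),0,.3,(0,255,255))
cv2.imwrite("pics/o.png",cv2.resize(im,None,fx=1.6,fy=1.6))
E
```

```text
(no output)
```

View pics/a.png

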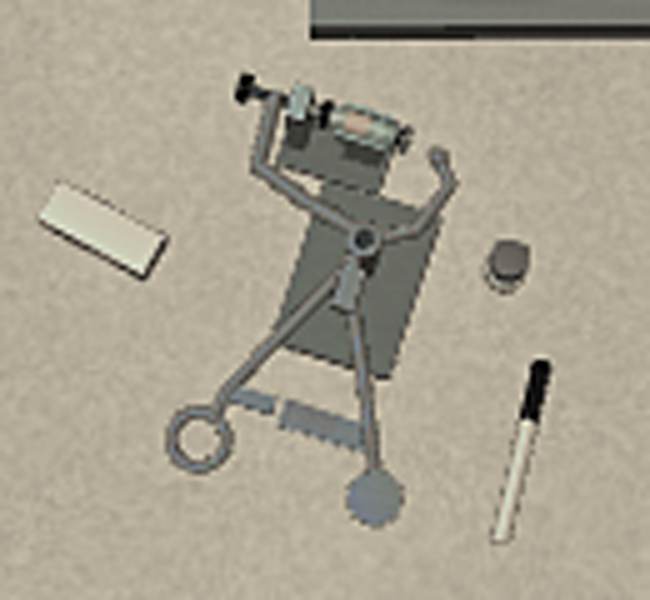

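View pics/b.png

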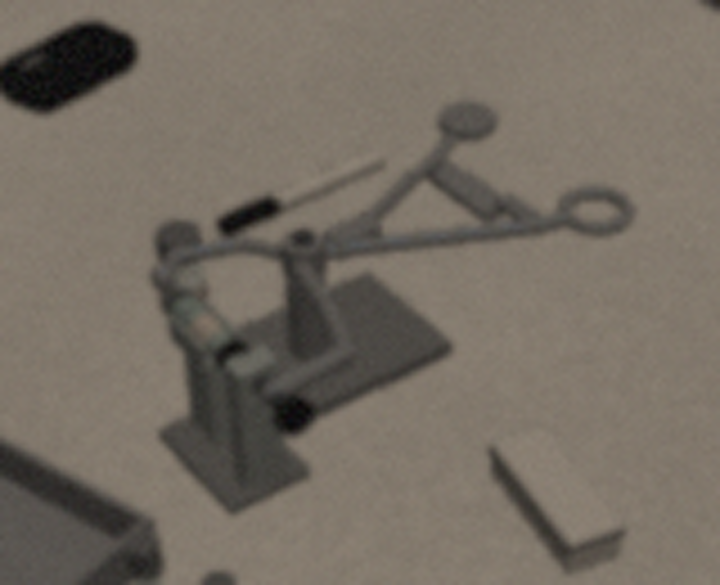

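View pics/o.png

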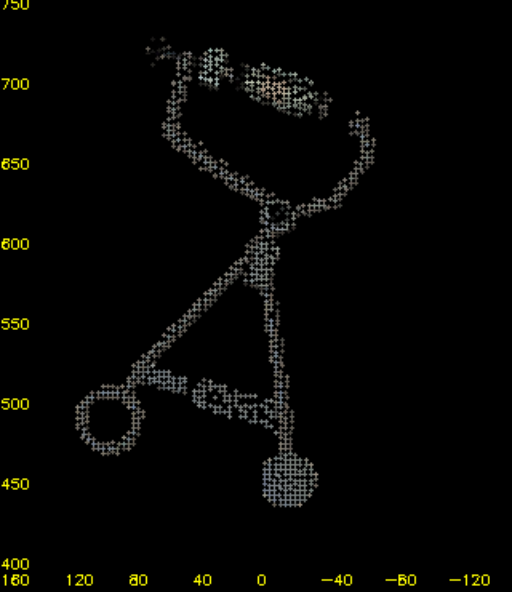

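```bash
cat >> h.py <<'E'
def atz(p,u,v,z):
    K=np.array(p["camera_matrix"]);d=np.array([(u-K[0,2])/K[0,0],-(v-K[1,2])/K[1,1],-1*np.ones_like(u)]).T@np.array(p["attitude"]).T
    o=np.array(p["xyz"]);return (o+d*((z-o[2])/d[:,2])[:,None])[:,:2]
E
python3 - <<'E'
from h import *
from scipy.optimize import least_squares
p=r.read_camera("top");W=cloud(p);X=W[...,:2]
def near(c,R,z): 
    m=(W[...,2]>.06)&(W[...,2]<.095)&(np.hypot(*(X-c).transpose(2,0,1))<R); v,u=np.nonzero(m); return atz(p,u.astype(float),v.astype(float),z)
R=near([.4875,.091],.026,.075)
f=least_squares(lambda a:np.hypot(R[:,0]-a[0],R[:,1]-a[1])-.018,[.4875,.091],loss="soft_l1",f_scale=.002).x
T=near([.450,-.021],.022,.079);t=T[np.hypot(*(T-[.450,-.021]).T)<.02].mean(0)
P=near([.615,-.014],.011,.085).mean(0)
print("ring",f,len(R),"thumb",t,len(T),"pivot",P,"d",np.hypot(*(f-t)))
loc=np.array([[-.155,.06],[-.155,-.058],[0,0]]);w=np.array([f,t,P])
a=loc-loc.mean(0);b=w-w.mean(0);H=(a.T@b);th=np.arctan2(H[0,1]-H[1,0],H[0,0]+H[1,1])
C=np.array([[np.cos(th),-np.sin(th)],[np.sin(th),np.cos(th)]]);o=w.mean(0)-C@loc.mean(0)
print("yaw",th,"o",o,"res",w-(loc@C.T+o))
s=r.state();E=s["eef_rot"];print("tool x,y in clamp",C.T@E[:2,0],C.T@E[:2,1],"tcp in clamp",C.T@(s["position"][:2]-o))
np.savez("c.npz",C=C,o=o)
print([r.read_camera("top") is None or (r.state()["contact_force"]) for _ in range(4)])
E
```

```text
ring [0.4881 0.0914] 94 thumb [ 0.4504 -0.0204] 103 pivot [ 0.6144 -0.0138] d 0.11795524349237475
yaw -0.3223824164497237 o [ 0.6154 -0.0143] res [[ 0.0006 -0.0003]
 [ 0.0003 -0.0002]
 [-0.001   0.0005]]
tool x,y in clamp [-1.     -0.0086] [-0.0086  1.    ] tcp in clamp [-0.5936  0.4435]
[array([-0.7632, -0.5944,  0.2794]), array([-0.0488, -0.4049, -0.9738]), array([0.1621, 1.1063, 0.4183]), array([ 0.0788, -0.4063,  0.5206])]
```

Call:
{"api": "jog_arm", "payload": {"increments": [[[0, 0, 0, 0], [0, 0, 0, 0], [0, 0, 0, 0], [0, 0, 0, 0], [0, 0, 0, 0], [0, 0, 0, 0]]], "gripper": 1}}

```text
t: 2.4
position: [0.1929, 0.5945, 0.2313]
eef_rot: [[-0.951, 0.309, 0.0], [0.309, 0.951, 0.0], [-0.0, 0.0, -1.0]]
contact_force: [0.4, 0.0, -0.4]
finger_gap: 0.0004
gripper_force: 0.0
```

Call:
{"api": "jog_arm", "payload": {"increments": [[[-4, -3.1, 0, 0], [-8, -6.2, 0, 0], [-12, -9.3, 0, 0], [-16, -12.4, 0, 0], [-20, -15.5, 0, 0], [-24, -18.6, 0, 0], [-28, -21.7, 0, 0], [-32, -24.8, 0, 0]]]}}

```text
t: 3.4
position: [0.4215, 0.2584, 0.2316]
eef_rot: [[-0.951, 0.309, 0.001], [0.309, 0.951, 0.0], [-0.001, 0.001, -1.0]]
contact_force: [0.1, 0.9, 0.3]
finger_gap: 0.0
gripper_force: 0.0
```

Call:
{"api": "jog_arm", "payload": {"increments": [[[-4, -3, 0, 0], [-8, -6, 0, 0], [-11.6, -9, 3, 0], [-11.6, -9, 7, 0], [-11.6, -9, 11, 0], [-11.6, -9, 14, 0], [-11.6, -9, 16.2, 0], [-11.6, -9, 16.3, 0]]]}}

```text
t: 4.4
position: [0.5017, 0.1382, 0.0663]
eef_rot: [[-0.951, 0.309, -0.004], [0.309, 0.951, -0.001], [0.004, -0.002, -1.0]]
contact_force: [-0.4, 0.7, -0.3]
finger_gap: -0.0004
gripper_force: 0.0
```

```bash
cat >> h.py <<'E'
D=np.load("c.npz") if __import__("os").path.exists("c.npz") else None
def rep():
    s=r.state();C=D["C"];print(s["t"],"clamp",C.T@(s["position"][:2]-D["o"]),s["position"][2],"F",C.T@s["contact_force"][:2],s["contact_force"][2])
E
python3 - <<'E'
from h import *
rep();p=r.read_camera("scene");cv2.imwrite("pics/c.png",cv2.resize(cv2.cvtColor(p["color"],4)[90:270,170:390],(733,600),interpolation=2))
E
```

```text
4.4 clamp [-0.1562  0.1085] 0.0663231043870777 F [-0.6006  0.5478] -0.2868285264416196
```

View pics/c.png

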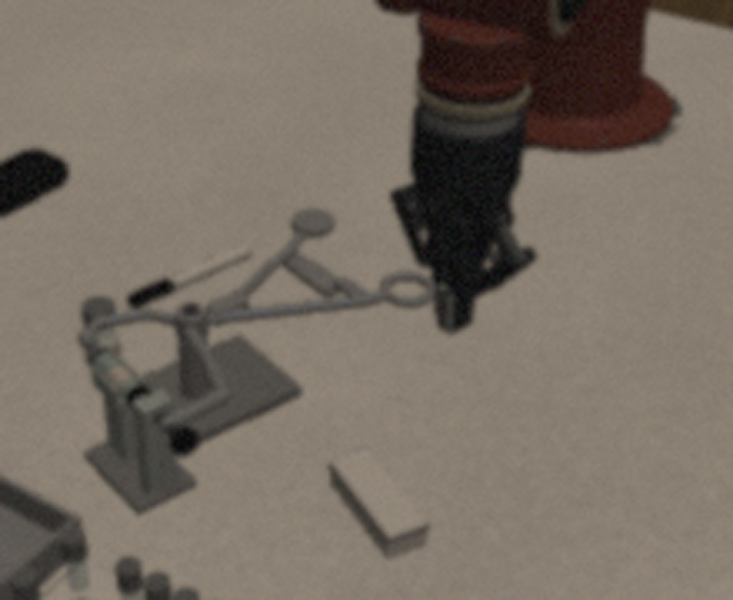

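Call:
{"api": "jog_arm", "payload": {"increments": [[[0, -0.4, 0, 0], [0, -0.8, 0, 0], [0, -1.2, 0, 0], [0, -1.2, 0, 0]]]}}

```text
t: 4.95
position: [0.4997, 0.1267, 0.0687]
eef_rot: [[-0.951, 0.309, 0.001], [0.309, 0.951, 0.0], [-0.001, 0.0, -1.0]]
contact_force: [0.1, -0.8, 1.0]
finger_gap: 0.0003
gripper_force: 0.0
```

Call:
{"api": "jog_arm", "payload": {"increments": [[[0, -0.2, 0, 0], [0, -0.4, 0, 0], [0, -0.6, 0, 0], [0, -0.8, 0, 0], [0, -0.8, 0, 0]]]}}

```text
t: 5.58
position: [0.4969, 0.1196, 0.0683]
eef_rot: [[-0.951, 0.309, -0.0], [0.309, 0.951, 0.0], [0.0, 0.0, -1.0]]
contact_force: [-1.4, 4.5, 1.3]
finger_gap: -0.0002
gripper_force: 1.8
```

```bash
python3 - <<'E'
from h import *
rep();r.read_camera("top");rep()
E
```

```text
5.575 clamp [-0.1548  0.0894] 0.0682976755272613 F [-2.7328  3.8108] 1.3303698793483032
5.625 clamp [-0.1548  0.0894] 0.06831006613781153 F [-2.8045  3.4106] -0.5125550374829513
```

Call:
{"api": "jog_arm", "payload": {"increments": [[[0.15, -0.24, 0, 0], [0.25, -0.48, 0, 0], [0.34, -0.72, 0, 0], [0.43, -0.96, 0, 0], [0.5, -1.2, 0, 0], [0.57, -1.44, 0, 0], [0.63, -1.68, 0, 0], [0.68, -1.9, 0, 0]]]}}

```text
t: 6.62
position: [0.4848, 0.1034, 0.0684]
eef_rot: [[-0.951, 0.309, 0.0], [0.309, 0.951, 0.0], [-0.0, 0.0, -1.0]]
contact_force: [-1.4, 4.0, 1.1]
finger_gap: -0.0
gripper_force: 1.9
```

```bash
cat >> h.py <<'E'
def ring():
    p=r.read_camera("top");W=cloud(p);C=D["C"];o=D["o"]
    from scipy.optimize import least_squares
    Y,X=[],[]
    L=(W[...,:2]-o)@C
    m=(W[...,2]>.07)&(W[...,2]<.083)&(L[...,0]<-.135)&(L[...,0]>-.2)&(L[...,1]>-.03)&(L[...,1]<.09)
    v,u=np.nonzero(m);Q=(atz(p,u.astype(float),v.astype(float),.075)-o)@C
    f=lambda a:np.hypot(Q[:,0]+.155*np.cos(a[0])+.06*np.sin(a[0]),Q[:,1]+.155*np.sin(a[0])-.06*np.cos(a[0]))-.018
    b=min((least_squares(f,[g],loss="soft_l1",f_scale=.002) for g in np.arange(0,.4,.04)),key=lambda s:s.cost)
    print("theta",b.x,"n",len(Q),"cost",b.cost*1e6)
E
python3 - <<'E'
from h import *
rep();ring();rep()
E
```

```text
6.625 clamp [-0.1612  0.0702] 0.06842828784570607 F [-2.5622  3.3639] 1.0771941800553482
theta [0.146] n 16 cost 28.941391172940758
6.675 clamp [-0.1613  0.0698] 0.06832525366262909 F [-2.0188  3.6826] 2.129667579568234
```

Call:
{"api": "jog_arm", "payload": {"increments": [[[0.1, -0.15, 0, 0], [0.2, -0.3, 0, 0], [0.3, -0.45, 0, 0], [0.4, -0.6, 0, 0]]]}}

```text
t: 7.18
position: [0.4798, 0.0984, 0.0687]
eef_rot: [[-0.951, 0.308, 0.002], [0.308, 0.951, -0.001], [-0.002, -0.001, -1.0]]
contact_force: [3.2, 1.5, 1.6]
finger_gap: 0.0
gripper_force: 1.2
```

```bash
cat >> h.py <<'E'
def fe(n=6):
    C=D["C"];L=[]
    for _ in range(n):
        s=r.state();L.append(np.r_[C.T@(s["position"][:2]-D["o"]),C.T@s["contact_force"][:2]]);r.read_camera("top")
    L=np.array(L);x,y,fx,fy=L.mean(0);ry=y-.033;th=np.arcsin(np.clip(.06/.16621,-1,1))-np.arcsin(ry/.16621)
    rx=-.155*np.cos(th)-.06*np.sin(th)
    print("t",s["t"],"tcp",x,y,"theta",th,"F",fx,fy,"Feff",-(rx*fy-(ry+.022)*fx)/.16621*1, "std",L[:,3].std())
E
python3 - <<'E'
from h import *
fe()
E
```

```text
t 7.425 tcp -0.16451575977996014 0.06384367007825403 theta 0.1826759062572416 F 1.970227593301667 2.125117603851278 Feff 2.714576031820854 std 0.2742357188435945
```

Call:
{"api": "jog_arm", "payload": {"increments": [[[-0.05, -0.1, 0, 0], [-0.05, -0.2, 0, 0], [-0.05, -0.2, 0, 0]]]}}

```text
t: 7.85
position: [0.4787, 0.0972, 0.0684]
eef_rot: [[-0.951, 0.309, -0.001], [0.309, 0.951, 0.001], [0.001, 0.001, -1.0]]
contact_force: [-0.9, 5.7, 4.5]
finger_gap: 0.0003
gripper_force: 2.7
```

```bash
python3 -c "
from h import *
fe(4)"
```

```text
t 8.0 tcp -0.16504494617860382 0.062441595518603864 theta 0.1912537320371424 F -2.760378874897769 4.387367133482076 Feff 3.463593339233287 std 0.5224796935007184
```

Call:
{"api": "jog_arm", "payload": {"increments": [[[0, -0.1, 0, 0], [0, -0.2, 0, 0], [0, -0.2, 0, 0]]]}}

```text
t: 8.43
position: [0.4777, 0.0958, 0.0683]
eef_rot: [[-0.951, 0.309, -0.002], [0.309, 0.951, 0.002], [0.002, 0.001, -1.0]]
contact_force: [-2.4, 6.2, 6.2]
finger_gap: 0.0001
gripper_force: 3.6
```

```bash
python3 -c "
from h import *
fe(4)"
```

```text
t 8.575 tcp -0.165461232011537 0.06076039866171277 theta 0.20152184158335626 F -4.373886607724379 5.566173105675417 Feff 4.178441015407278 std 0.37765964884658226
```

Call:
{"api": "jog_arm", "payload": {"increments": [[[0.06, -0.1, -0.04, 0], [0.07, -0.2, -0.06, 0], [0.07, -0.2, -0.06, 0]]]}}

```text
t: 9.0
position: [0.4766, 0.0942, 0.0686]
eef_rot: [[-0.951, 0.309, -0.001], [0.309, 0.951, 0.002], [0.001, 0.002, -1.0]]
contact_force: [-0.7, 8.2, 3.9]
finger_gap: 0.0003
gripper_force: 3.6
```

```bash
python3 -c "
from h import *
fe(4)"
```

```text
t 9.15 tcp -0.16605015736259734 0.058892103384935245 theta 0.21291181062942488 F -2.9235385937662164 6.930905931133045 Feff 6.003797371465153 std 0.6111821125163788
```

Call:
{"api": "jog_arm", "payload": {"increments": [[[0.05, -0.1, -0.03, 0], [0.05, -0.15, -0.03, 0], [0.05, -0.15, -0.03, 0]]]}}

```text
t: 9.57
position: [0.4756, 0.0926, 0.0686]
eef_rot: [[-0.951, 0.309, -0.001], [0.309, 0.951, 0.001], [0.001, 0.001, -1.0]]
contact_force: [0.3, 5.8, 1.4]
finger_gap: 0.0003
gripper_force: 2.9
```

```bash
python3 -c "
from h import *
fe(4)"
```

```text
t 9.725 tcp -0.16654660551949352 0.05706635262893704 theta 0.2240226661835602 F -1.810812585588188 5.613425489605033 Feff 5.0523080091781605 std 0.36189735873007295
```

Call:
{"api": "jog_arm", "payload": {"increments": [[[0.04, -0.07, -0.02, 0], [0.04, -0.12, -0.02, 0], [0.04, -0.12, -0.02, 0]]]}}

```text
t: 10.15
position: [0.4749, 0.0916, 0.0687]
eef_rot: [[-0.951, 0.309, -0.001], [0.309, 0.951, 0.001], [0.001, 0.001, -1.0]]
contact_force: [0.1, 5.5, 0.1]
finger_gap: -0.0004
gripper_force: 2.9
```

```bash
python3 -c "
from h import *
fe(4)"
```

```text
t 10.3 tcp -0.16688294137063092 0.05589269262732213 theta 0.23115551879278354 F -1.735285356498214 5.626522382010965 Feff 5.104122553946649 std 0.5058468522822154
```

Call:
{"api": "jog_arm", "payload": {"increments": [[[0.04, -0.08, 0, 0], [0.05, -0.15, 0, 0], [0.05, -0.15, 0, 0]]]}}

```text
t: 10.72
position: [0.4742, 0.0905, 0.0687]
eef_rot: [[-0.951, 0.309, -0.0], [0.309, 0.951, 0.002], [0.001, 0.002, -1.0]]
contact_force: [1.8, 6.9, 0.6]
finger_gap: 0.0002
gripper_force: 3.3
```

```bash
python3 -c "
from h import *
fe(4)"
```

```text
t 10.875 tcp -0.16721857326937745 0.054668331519293005 theta 0.23858897767071735 F -0.8724243576759028 7.0968476966545175 Feff 6.8069674435351075 std 0.052541671856636586
```

Call:
{"api": "jog_arm", "payload": {"increments": [[[0.04, -0.08, 0, 0], [0.04, -0.12, 0, 0], [0.04, -0.12, 0, 0]]]}}

```text
t: 11.3
position: [0.4735, 0.0896, 0.0687]
eef_rot: [[-0.951, 0.309, 0.0], [0.309, 0.951, 0.002], [0.001, 0.002, -1.0]]
contact_force: [2.0, 7.2, -0.3]
finger_gap: -0.0001
gripper_force: 3.4
```

```bash
python3 -c "
from h import *
fe(4)"
```

```text
t 11.45 tcp -0.16752456801429394 0.05354866335050602 theta 0.2453804497545656 F -0.7379607488589625 7.1842334746071845 Feff 6.9401017171472255 std 0.3255459388220611
```

Call:
{"api": "jog_arm", "payload": {"increments": [[[0.02, -0.06, 0, 0], [0.02, -0.12, 0, 0], [0.02, -0.12, 0, 0]]]}}

```text
t: 11.88
position: [0.4729, 0.0886, 0.0688]
eef_rot: [[-0.951, 0.309, 0.0], [0.309, 0.951, 0.002], [0.001, 0.002, -1.0]]
contact_force: [1.1, 6.7, -1.1]
finger_gap: 0.0001
gripper_force: 3.6
```

```bash
python3 -c "
from h import *
fe(4)"
```

```text
t 12.025 tcp -0.16777583191626452 0.052443356301582505 theta 0.25207917979435474 F -0.7327425357857532 7.337182853887783 Feff 7.103997329340465 std 0.5566711235167973
```

Call:
{"api": "jog_arm", "payload": {"increments": [[[0.02, -0.06, 0, 0], [0.02, -0.1, 0, 0], [0.02, -0.1, 0, 0]]]}}

```text
t: 12.45
position: [0.4724, 0.0877, 0.0688]
eef_rot: [[-0.951, 0.309, -0.0], [0.309, 0.951, 0.002], [0.001, 0.002, -1.0]]
contact_force: [1.0, 7.7, 0.5]
finger_gap: -0.0003
gripper_force: 3.6
```

```bash
python3 -c "
from h import *
fe(4)"
```

```text
t 12.6 tcp -0.16801271555572805 0.05143793185376938 theta 0.25816797450036716 F -1.0812013331497419 7.754098984368609 Feff 7.443079860876447 std 0.2701646247260402
```

Call:
{"api": "jog_arm", "payload": {"increments": [[[0.03, -0.06, 0, 0], [0.03, -0.12, 0, 0], [0.03, -0.12, 0, 0]]]}}

```text
t: 13.02
position: [0.4716, 0.0863, 0.0687]
eef_rot: [[-0.951, 0.309, -0.001], [0.309, 0.951, 0.002], [0.001, 0.001, -1.0]]
contact_force: [0.5, 6.2, 0.5]
finger_gap: 0.0003
gripper_force: 3.0
```

```bash
python3 -c "
from h import *
fe(4)"
```

```text
t 13.175 tcp -0.16835768242503943 0.049847907813700326 theta 0.2677887230284799 F -1.570166869874381 6.402899756021668 Feff 6.002836928546381 std 0.40260782029134845
```

Call:
{"api": "jog_arm", "payload": {"increments": [[[0.02, -0.05, 0, 0], [0.02, -0.08, 0, 0], [0.02, -0.08, 0, 0]]]}}

```text
t: 13.6
position: [0.4712, 0.0858, 0.0687]
eef_rot: [[-0.951, 0.309, -0.0], [0.309, 0.951, 0.002], [0.001, 0.002, -1.0]]
contact_force: [1.1, 7.2, 0.2]
finger_gap: 0.0
gripper_force: 3.3
```

```bash
python3 -c "
from h import *
fe(4)"
```

```text
t 13.75 tcp -0.16848302183712036 0.04925804214282864 theta 0.27135537468751736 F -1.0106175452306305 7.176569430314445 Feff 6.909428712194007 std 0.40745478163607546
```

Call:
{"api": "jog_arm", "payload": {"increments": [[[0.03, -0.06, 0, 0], [0.03, -0.1, 0, 0], [0.03, -0.1, 0, 0]]]}}

```text
t: 14.18
position: [0.4709, 0.0852, 0.0688]
eef_rot: [[-0.951, 0.309, 0.0], [0.309, 0.951, 0.003], [0.0, 0.003, -1.0]]
contact_force: [2.7, 7.9, -1.0]
finger_gap: 0.0002
gripper_force: 3.8
```

```bash
python3 -c "
from h import *
fe(4)"
```

```text
t 14.325 tcp -0.168629781744207 0.048573744531576674 theta 0.275491450769952 F -0.08843943712191196 8.53501653709942 Feff 8.47735259377768 std 0.14134778259330155
```

Call:
{"api": "jog_arm", "payload": {"increments": [[[0.03, -0.05, 0, 0], [0.03, -0.08, 0, 0], [0.03, -0.08, 0, 0]]]}}

```text
t: 14.75
position: [0.4706, 0.0848, 0.0689]
eef_rot: [[-0.951, 0.309, 0.001], [0.309, 0.951, 0.003], [-0.0, 0.003, -1.0]]
contact_force: [3.8, 9.1, -0.7]
finger_gap: 0.0003
gripper_force: 4.2
```

```bash
python3 -c "
from h import *
fe(4)"
```

```text
t 14.9 tcp -0.16875236018641107 0.048073302576860856 theta 0.2785152315649578 F 0.5445747318498778 9.272606683168977 Feff 9.355733009397031 std 0.3912733217895553
```

Call:
{"api": "jog_arm", "payload": {"increments": [[[0.01, -0.05, 0, 0], [0.01, -0.1, 0, 0], [0.01, -0.1, 0, 0]]]}}

```text
t: 15.32
position: [0.4703, 0.0842, 0.0689]
eef_rot: [[-0.951, 0.309, 0.001], [0.309, 0.951, 0.004], [-0.0, 0.004, -1.0]]
contact_force: [4.2, 9.5, -1.7]
finger_gap: 0.0002
gripper_force: 4.7
```

```bash
python3 -c "
from h import *
fe(6)"
```

```text
t 15.575 tcp -0.1688910635285841 0.0473784223822764 theta 0.2827124768819088 F 0.26803813018838124 10.313152833778174 Feff 10.333009524231262 std 0.5131627732524573
```

Call:
{"api": "jog_arm", "payload": {"increments": [[[0.01, -0.05, 0, 0], [0.01, -0.09, 0, 0], [0.01, -0.09, 0, 0]]]}}

```text
t: 16.0
position: [0.47, 0.0836, 0.0689]
eef_rot: [[-0.951, 0.309, 0.002], [0.309, 0.951, 0.005], [-0.0, 0.005, -1.0]]
contact_force: [3.4, 11.4, -1.8]
finger_gap: 0.0001
gripper_force: 5.1
```

```bash
python3 -c "
from h import *
fe(6)"
```

```text
t 16.25 tcp -0.16900609736023217 0.046739896631998235 theta 0.2865679776682287 F -0.1267638160220772 11.370369923759432 Feff 11.304033186225686 std 0.33521780243935706
```

Call:
{"api": "jog_arm", "payload": {"increments": [[[0, -0.04, 0, 0], [0, -0.04, 0, 0], [0, -0.04, 0, 0]]]}}

```text
t: 16.68
position: [0.4698, 0.0833, 0.0689]
eef_rot: [[-0.951, 0.309, 0.002], [0.309, 0.951, 0.005], [-0.0, 0.005, -1.0]]
contact_force: [4.0, 12.0, -0.9]
finger_gap: 0.0001
gripper_force: 5.3
```

Call:
{"api": "jog_arm", "payload": {"increments": [[[0, 0.2, 0, 0], [0, 0.4, 0, 0], [0, 0.6, 0, 0], [0, 0.9, 0, 0], [0, 1.4, 0, 0], [0, 2.2, 0, 0], [0, 3, 0, 0], [0, 3, 0, 0]]]}}

```text
t: 17.68
position: [0.4789, 0.1104, 0.0694]
eef_rot: [[-0.951, 0.308, -0.0], [0.308, 0.951, -0.0], [0.0, -0.0, -1.0]]
contact_force: [-0.2, -1.5, 0.7]
finger_gap: 0.0001
gripper_force: 0.0
```

```bash
python3 -c "
from h import *
rep();ring();p=r.read_camera('top');save(p,'pics/top1.png');q=r.read_camera('scene')
a=cv2.imread('pics/top1.png')[140:260,190:320];b=cv2.cvtColor(q['color'],4)[160:230,180:300]
cv2.imwrite('pics/d.png',np.hstack([cv2.resize(a,(390,360),interpolation=2),cv2.resize(b,(410,360),interpolation=2)]))"
```

```text
17.675 clamp [-0.169  0.075] 0.06940854223937583 F [ 0.3262 -1.5241] 0.7077684852900551
theta [0.2569] n 49 cost 180.2236392041518
```

View pics/d.png

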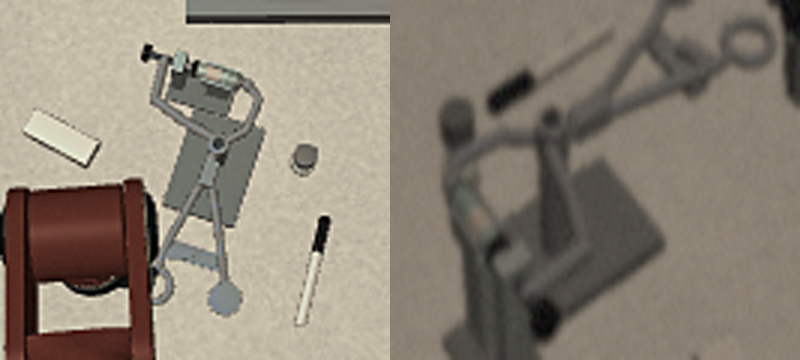

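Call:
{"api": "jog_arm", "payload": {"increments": [[[0, 0, -3, 0], [0, 0, -6, 0], [0, -3, -6, 0], [-0.5, -6, -6, 0], [-1, -9, -6, 0], [-1.3, -12, -6, 0], [-1.3, -13.3, -6, 0], [-1.3, -13.3, -6, 0]]]}}

```text
t: 18.82
position: [0.45, -0.021, 0.1294]
eef_rot: [[-0.951, 0.31, 0.0], [0.31, 0.951, 0.0], [-0.0, 0.0, -1.0]]
contact_force: [0.1, 0.4, -0.1]
finger_gap: 0.0
gripper_force: 0.0
```

Call:
{"api": "jog_arm", "payload": {"increments": [[[0, 0, 0, 0], [0, 0, 0, 0], [0, 0, 0, 0], [0, 0, 0, 0], [0, 0, 0, 0], [0, 0, 0, 0], [0, 0, 0, 0], [0, 0, 0, 0]]]}}

```text
t: 19.82
position: [0.4501, -0.0207, 0.1294]
eef_rot: [[-0.951, 0.309, 0.0], [0.309, 0.951, 0.0], [-0.0, 0.0, -1.0]]
contact_force: [0.1, 0.9, -0.2]
finger_gap: -0.0001
gripper_force: 0.0
```

Call:
{"api": "jog_arm", "payload": {"increments": [[[0, 0, 1, 0], [0, 0, 2, 0], [0, 0, 3, 0], [0, 0, 3.8, 0], [0, 0, 4.2, 0], [0, 0, 4.4, 0], [0, 0, 4.4, 0]]]}}

```text
t: 20.7
position: [0.4502, -0.0207, 0.0855]
eef_rot: [[-0.951, 0.309, 0.0], [0.309, 0.951, -0.0], [-0.0, -0.0, -1.0]]
contact_force: [0.3, 0.1, 0.1]
finger_gap: -0.0
gripper_force: 0.0
```

```bash
python3 -c "
from h import *
rep()
for i in range(2): r.read_camera('top');rep()"
```

```text
20.7 clamp [-0.1547 -0.0584] 0.08552659824438218 F [0.242  0.2055] 0.1016724070796381
20.75 clamp [-0.1546 -0.0584] 0.08568319594940106 F [-0.3192  0.0961] -0.7048525678219718
20.8 clamp [-0.1545 -0.0584] 0.08576621183681184 F [-0.4975 -0.5012] -0.18460231966342705
```

Call:
{"api": "jog_arm", "payload": {"increments": [[[0, 0, 0.3, 0], [0, 0, 0.6, 0], [0, 0, 0.75, 0], [0, 0, 0.9, 0], [0, 0, 1.0, 0], [0, 0, 1.0, 0]]]}}

```text
t: 21.55
position: [0.4502, -0.0208, 0.0754]
eef_rot: [[-0.951, 0.309, 0.0], [0.309, 0.951, -0.0], [-0.0, -0.0, -1.0]]
contact_force: [-0.5, 0.5, 1.3]
finger_gap: -0.0001
gripper_force: 0.6
```

```bash
python3 -c "
from h import *
rep();ring();rep()"
```

```text
21.55 clamp [-0.1547 -0.0585] 0.07538320076171097 F [-0.5794  0.2813] 1.2634457056998267
theta [-0.0005] n 82 cost 164.2908738081544
21.6 clamp [-0.1547 -0.0585] 0.07545822521929925 F [ 0.4852 -0.2218] 1.2936211283118701
```

Call:
{"api": "jog_arm", "payload": {"increments": [[[0, 0, 0.07, 0], [0, 0, 0.14, 0], [0, 0, 0.14, 0], [0, 0, 0.14, 0]]]}}

```text
t: 22.1
position: [0.4502, -0.0207, 0.0741]
eef_rot: [[-0.951, 0.309, 0.0], [0.309, 0.951, -0.0], [-0.0, -0.0, -1.0]]
contact_force: [0.5, -1.0, 2.4]
finger_gap: -0.0003
gripper_force: 0.7
```

```bash
python3 -c "
from h import *
rep();ring();p=r.read_camera('top');save(p,'pics/top2.png');q=r.read_camera('scene')
a=cv2.imread('pics/top2.png')[140:260,190:320];b=cv2.cvtColor(q['color'],4)[130:250,160:310]
cv2.imwrite('pics/e.png',np.hstack([cv2.resize(a,(390,360),interpolation=2),cv2.resize(b,(410,360),interpolation=2)]))"
```

```text
22.1 clamp [-0.1547 -0.0585] 0.07409878378250388 F [ 0.7683 -0.7704] 2.367625045025984
theta [-0.0001] n 84 cost 168.47767835065673
```

View pics/e.png

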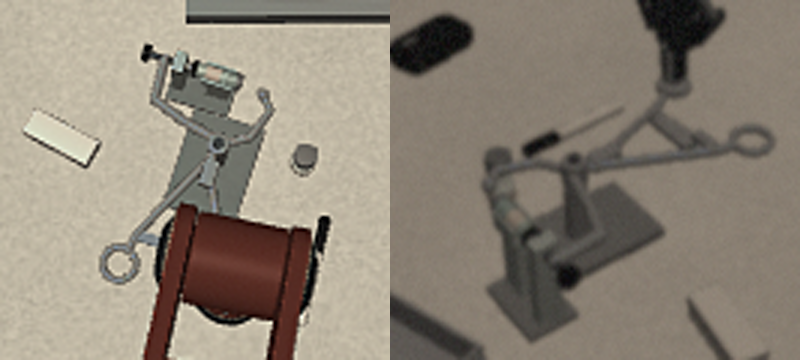

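The clamp is fully open: the ring is back at (120,262) and the vial is still in its cradle at (217,72). I'll lift off and check.

Call:
{"api": "jog_arm", "payload": {"increments": [[[0, 0, -0.3, 0], [0, 0, -0.7, 0], [0, 0, -1.5, 0], [0, 0, -4, 0], [0, 0, -8, 0], [0, 0, -12, 0], [0, 0, -12, 0], [0, 0, -12, 0]]]}}

```text
t: 23.25
position: [0.4497, -0.0205, 0.1935]
eef_rot: [[-0.951, 0.309, -0.001], [0.309, 0.951, 0.0], [0.001, -0.0, -1.0]]
contact_force: [0.5, -0.0, 1.1]
finger_gap: 0.0003
gripper_force: 0.0
```

```bash
python3 -c "
from h import *
rep();ring();p=r.read_camera('top');save(p,'pics/top3.png');q=r.read_camera('scene');save(q,'pics/s3.png')
A=[cv2.resize(cv2.imread(f)[150:185,230:280],(400,280),interpolation=2) for f in('pics/top0.png','pics/top3.png')]
B=[cv2.resize(cv2.imread(f)[175:225,180:240],(400,320),interpolation=2) for f in('pics/scene0.png','pics/s3.png')]
cv2.imwrite('pics/f.png',np.vstack([np.hstack(A),np.hstack(B)]))"
```

```text
23.25 clamp [-0.1553 -0.0584] 0.19352518300503307 F [0.4961 0.1216] 1.0660007003334169
theta [-0.0009] n 80 cost 163.40770428607453
```

View pics/f.png

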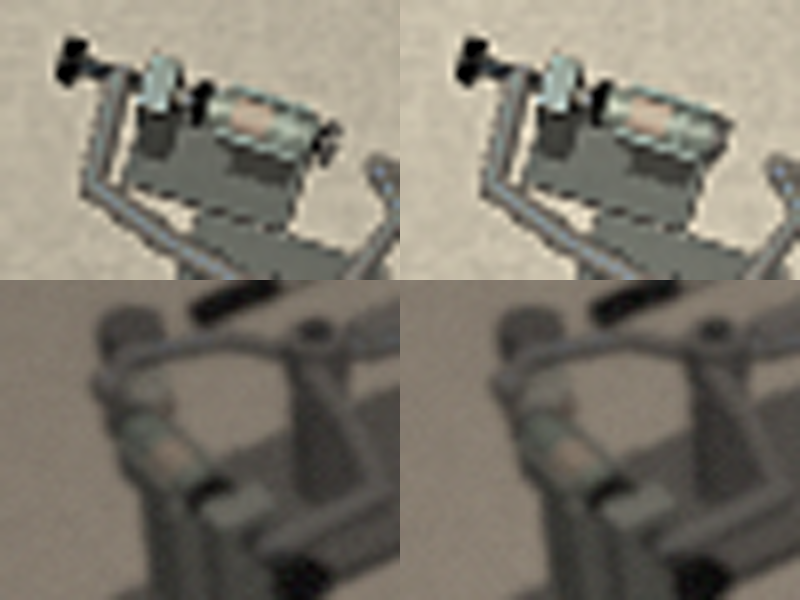

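The stopper stood out before at (325,140). It is now flush against the glass at (725,130), and the vial is still in its cradle.

```bash
python3 -c "
from cell import r
print(r.hand_in())"
```

```text
the job is handed in; nothing more can be done
None
```

The job is handed in: I pushed the ring to about 11–12 N and the stopper looks fully home; the ratchet then held with the hand off for over 2 s, and a light thumb-disc press (about 2 N) sprang the clamp fully open with the vial still in its cradle and the arm touching nothing.

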